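# Toast frozen bread

## Task

Start the toaster on the frozen bread that is waiting in its slots, only by pressing with the closed fingertips: push the lever at the end of the toaster all the way down, then press the long bar-shaped key fully in so that it stays in, then press the big round key fully down and let it come back up. Keep to that order, do not press the small square key (it cancels), leave the bread alone, and do not lift or disturb the mug, jar or salt shaker.

Things in the scene. Friction and masses are not known exactly. Their poses are not given: they have to be found in the camera images.
- toaster: Toaster, fixed to the worktop: black ends, steel sides, 180 (x) by 280 (y) by 180 mm high. Origin under its middle, on the worktop; z up. The lever is on its -y end; on the flat top at that end three plain grey keys stand in a row along x, 100 mm from the origin towards -y, in an order that differs each time. Its socket, 75 mm high, stands off the +y end, out to 305 mm.
- lever (a joint): How far the lever is down, m: 0 fully up, 0.045 fully down (stop). It slides straight down, resists with about 3 to 5 N and stays wherever it is left; the bread goes down with it. It may start up to 0.010 down.
- lever_pad (a point): Middle of the top face of the lever's grey paddle, 40 (x) by 34 (y) by 14 mm thick, which sticks out 45 mm from the toaster's -y end; this point is 28 mm out from that end, and 178 mm above the worktop when the lever is up. It moves with the lever; its axes are parallel to the toaster's (-y points away from the toaster).
- bar_key (a joint): How far the bar key is in, m: 0 out, 0.006 fully in (stop). It resists with about 3.5 N of friction and stays in when pressed.
- bar_key_top (a point): Top of the long bar-shaped key, 13 (x) by 42 (y) mm, 195 mm above the worktop and 15 mm above the deck when out (a point on the top face, in the middle; it moves with the part; its x and y axes are parallel to the toaster's).
- round_key (a joint): How far the round key is down, m: 0 up, 0.006 fully down (stop). Sprung: 1.5 N at the start to 5 N fully down, comes back up when let go.
- round_key_top (a point): Top of the big round key, 30 mm in diameter, 195 mm above the worktop when up (a point on the top face, in the middle; it moves with the part; its x and y axes are parallel to the toaster's).
- square_key (a joint): How far the small square cancel key is down, m: 0 up, 0.006 fully down. Sprung like the round key. Not to be pressed.
- square_key_top (a point): Top of the small square key, 14 by 14 mm, 195 mm above the worktop when up. Neighbouring keys in the row are 52 mm apart, centre to centre (a point on the top face, in the middle; it moves with the part; its x and y axes are parallel to the toaster's).
- bread: Two slices of bread, upright in the slots, 118 mm wide and 14 mm thick, carried by the lever; they stand up to 34 mm above the toaster's top when the lever is up and sink in as it goes down. This origin lies just outside the toaster's lever end; the slices are 101 to 219 mm from it towards +y. Not to be touched.
- mug: White mug, 80 mm across, 95 mm high, with a handle; origin under its middle. Stands near the toaster; leave it.
- jar: Jam jar with a steel lid, 68 mm across, 100 mm high; origin under its middle. Leave it.
- shaker: White salt shaker, 44 mm across, 86 mm high, about 90 to 120 mm beyond the lever; origin under its middle. Leave it.

How it is judged:
By the outcome, as a careful person would: the job done as asked, in the order asked, and still so for the second after the job is handed in, with the robot touching nothing.
It also fails if it takes over 38 s, if anything falls off the work surface, if the arm or the gripper's body presses on something with over 40 N, if the wrist force passes 120 N, or if a joint passes its speed limit or range.

## Robot

A 6-joint arm with a two-finger parallel gripper is mounted at the origin on the work surface. World frame = base frame: x ahead of the robot, y to its left, z up, the work surface at z = 0. Lengths are in m, angles in rad, forces in N, time in s.
With the tool pointing down it reaches from about 0.425 to 0.95 m from the base axis. Payload 3.5 kg.
Tool frame: the origin (TCP) lies midway between the tips of the shut fingers; the grasp point (between the pads) lies 19 mm behind it; z points along the fingers, y is the line along which they close (so a half turn about z gives the same grasp; the last joint's range is limited). The gripper opens to 85 mm and grips with 20 to 120 N. Pads are 22 mm wide; open, the fingers measure 114 mm over their backs; the gripper's body (76 mm by 85 mm) begins 54 mm behind the grasp point. The pads swing forward as they close: fully open they stand 13 mm farther back than shut.
Start: joints at [1.113, 0.286, 1.577, -0, 1.279, -0.15], TCP at [0.204, 0.643, 0.201] pointing down, gripper open.
Joint ranges: [-2.77, 2.77], [-0.9, 2.22], [0.21, 2.48], [-1.53, 4.67], [0.24, 2.81], [-2.84, 2.84]. Speed limits (rad/s): [2.79, 2.79, 3.14, 3.14, 3.14, 3.14].

## Interface

Orientations are given as a unit quaternion [x, y, z, w].
In Python, from plant import get_state, read_camera, ctrl gives the robot as it stands.
- The arm moves only by the shell command python3 -m crank 'ROWS' [FORCE]. ROWS is JSON, a list of rows, each a list of 3 entries, a list of its own where there are three numbers: the shift along the tool's x, y, z in mm, then the turn about the tool's z in degrees, then the closure in counts, from 0 (fully open) to 255 (shut). In form: [[[tx, ty, tz], yaw, claw], ...]. A call has 1 to 10 rows; each row is the pose to reach, as a shift and turn from the pose commanded when the call began, along the tool's axes at that moment; what a row does not reach only later rows make up. A row lasts 1/10 s, in which the tool goes at most 50 mm and 8.59 degrees, less where a joint would pass 70% of its speed; a pose out of reach is approached as far as the arm can. A call with a gripper value outside its range is refused whole. The fingers move at their own pace and stop on an object; FORCE is the grip in N (left out, the last holds). Time passes only in rows, so rows that repeat a pose let the fingers close. It gives the time, the measured TCP pose, the force, the opening and the grip force at its end, in the units of the state.
- get_state(): the state, without advancing time (a new reading comes with each control period).
- read_camera(name): name is "scene" or "side" or "wrist"; returns a dict with "frame" (400x640x3 uint8, blue, green, red), "range_z" (400x640 float32, m along the optical axis (not along the pixel's ray), 0 where there is no reading), "vfov" (degrees; the focal length in pixels is half the picture's height over the tangent of half this angle, whatever the lens; pixels are square), "cx", "cy" (the principal point, pixels), "origin" and "orientation" of the camera in the world. Camera axes: x right, y down, z forward; pixel columns grow to the right and rows downward; lengths in m; the calibration is good to about 2 mm. The wrist camera is an equidistant fisheye: a pixel r from the principal point sees the ray r / f radians off the axis. A picture is of the moment at which its call begins.
- ctrl.sign_off(): hands the job in; it is judged then, once.
The state is a dict: "time": time; "qpos": joint angles; "dq": joint speeds; "joint_efforts": joint torques, N m; "eef_pos": TCP position; "tcp_rot": TCP orientation; "contact_force": force on the tool from outside, world axes, zero at the start; "wrist_torque": the same for the moment, N m; "opening": opening from 0.0 (shut) to 1.0 (fully open); "finger_force": force on a finger pad.
Only numpy, scipy, OpenCV 4.12 (cv2) and the standard library are available. Lean on these libraries where they do the work, as an engineer would, in place of code of your own. Each camera call takes 0.05 s, during which the arm holds its last target. There are 200 camera calls.

## Working session

There is one attempt and no reset: what is moved stays moved. The work goes in short steps, Python scripts to look and compute and a shell command to move; the robot and the scene stay as the last step left them, time stands still between calls to the robot, and variables do not carry over. Pictures are saved under pics/ and viewed, at most 10 in all, crops included, and the job is handed in when it is done.

```bash
mkdir -p pics; ls
cat > h.py <<'E'
import numpy as np, cv2
from scipy.spatial.transform import Rotation as R
from plant import get_state, read_camera, ctrl
def pts(c):
    h,w=c["range_z"].shape; f=h/2/np.tan(np.radians(c["vfov"])/2)
    u,v=np.meshgrid(np.arange(w),np.arange(h)); z=c["range_z"]
    P=np.stack([(u-c["cx"])/f*z,(v-c["cy"])/f*z,z],-1)
    W=P@R.from_quat(c["orientation"]).as_matrix().T+np.array(c["origin"])
    W[z<=0]=np.nan
    return W
E
python3 - <<'E'
from h import *
for n in ["scene","side"]:
    c=read_camera(n); np.save(n+"_W.npy",pts(c)); cv2.imwrite(f"pics/{n}0.png",c["frame"]); np.save(n+"_f.npy",c["frame"])
    print(n,c["origin"],c["orientation"],c["vfov"],c["cx"],c["cy"])
s=get_state(); print({k:np.round(v,3) for k,v in s.items()})
E
```

```text
pics
scene [ 0.90637552 -0.28226586  0.85006825] [ 0.88758539  0.35677081 -0.10684804 -0.27109088] 57.863765594890864 323.1684275505529 197.14606547627645
side [ 0.31633243 -0.6339726   0.55917559] [ 0.84804553 -0.17472411  0.08960959 -0.49219953] 55.23526263429169 322.47289718569994 201.22930631601258
{'time': np.float64(0.1), 'qpos': array([ 1.113,  0.287,  1.578, -0.   ,  1.279, -0.15 ]), 'dq': array([ 0.003, -0.001, -0.003, -0.001,  0.001, -0.001]), 'joint_efforts': array([ 1.000e-03, -4.073e+01, -2.937e+01, -0.000e+00,  3.000e-03,
       -0.000e+00]), 'eef_pos': array([0.204, 0.643, 0.2  ]), 'tcp_rot': array([ 0.153,  0.988, -0.001, -0.   ]), 'contact_force': array([ 0.441, -1.262,  0.596]), 'wrist_torque': array([ 0.002, -0.017,  0.01 ]), 'finger_force': np.float64(0.0), 'opening': np.float64(1.0)}
```

View pics/scene0.png

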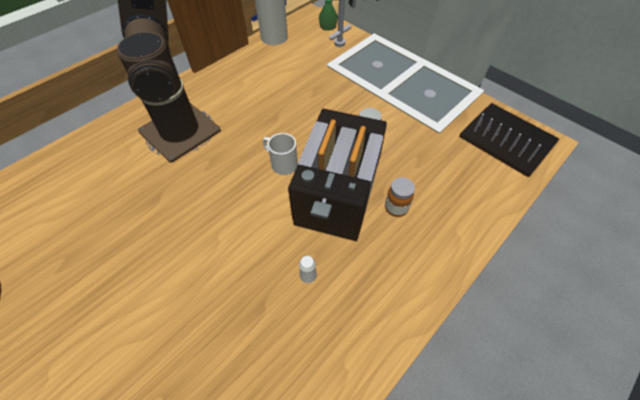

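View pics/side0.png

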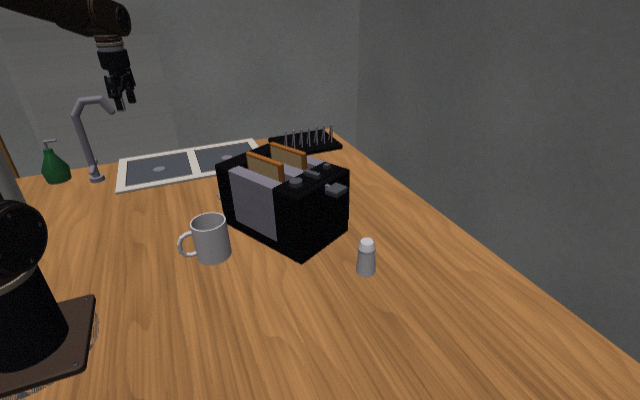

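The scene view shows the round key at (308,175), the bar in the middle at (330,181), the square at (352,186), the lever paddle at (321,208), and the shaker in front at (307,268). The mug is at (283,153) and the jar at (400,195).

Run:
```python
from h import *
for n,boxes in {"scene":dict(keys=(296,165,362,194),lever=(308,198,334,218),shaker=(297,255,318,284)),"side":dict(keys=(286,160,336,188),lever=(324,180,350,196),shaker=(355,236,378,278))}.items():
    W=np.load(n+"_W.npy"); f=np.load(n+"_f.npy")
    for k,(a,b,c,d) in boxes.items():
        g=cv2.cvtColor(f,cv2.COLOR_BGR2GRAY)[b:d,a:c]; w=W[b:d,a:c]
        m=(g>70).astype(np.uint8)
        if k=="keys": m&=((w[...,2]>.185)&(w[...,2]<.205)).astype(np.uint8)
        N,l,s,ct=cv2.connectedComponentsWithStats(m,connectivity=4)
        for i in range(1,N):
            if s[i,4]<12: continue
            p=w[l==i]; p=p[~np.isnan(p[:,0])]
            print(n,k,s[i,4],ct[i]+[a,b],"med",np.median(p,0).round(4),"min",p.min(0).round(3),"max",p.max(0).round(3))
# toaster orientation: top surface pts
W=np.load("scene_W.npy"); m=np.abs(W[...,2]-.18)<.008
u=np.zeros(m.shape,bool); u[100:240,285:390]=1
p=W[m&u][:,:2].astype(np.float32); r=cv2.minAreaRect(p*1000); print(r,cv2.boxPoints(r))
```

```text
scene keys 105 [307.52380952 175.05714286] med [0.5354 0.0568 0.1938] min [0.522 0.043 0.19 ] max [0.55  0.072 0.197]
scene keys 80 [329.4625 180.275 ] med [0.5822 0.0808 0.1934] min [0.568 0.062 0.191] max [0.595 0.101 0.196]
scene keys 32 [351.875  185.5625] med [0.6281 0.1047 0.1939] min [0.621 0.097 0.191] max [0.635 0.113 0.195]
scene lever 263 [321.02281369 207.96577947] med [0.6113 0.0223 0.1766] min [ 0.571 -0.001  0.113] max [0.635 0.052 0.181]
scene shaker 609 [307. 269.] med [ 0.6504 -0.0651  0.0297] min [ 0.588 -0.094 -0.005] max [ 0.678 -0.007  0.086]
side keys 28 [296.17857143 160.96428571] med [0.574  0.1616 0.1881] min [0.562 0.151 0.185] max [0.58  0.185 0.196]
side keys 33 [311.21212121 171.6969697 ] med [0.579  0.082  0.1953] min [0.568 0.065 0.194] max [0.591 0.1   0.197]
side keys 54 [295.2962963  180.05555556] med [0.5347 0.0592 0.1951] min [0.521 0.047 0.194] max [0.548 0.07  0.196]
side lever 121 [334.66942149 187.42975207] med [0.6089 0.0224 0.1779] min [0.59  0.003 0.173] max [0.632 0.05  0.18 ]
side shaker 966 [366.  256.5] med [ 0.6439 -0.0692  0.0254] min [ 0.617 -0.087 -0.002] max [0.735 0.069 0.087]
((546.15576171875, 150.14259338378906), (180.2919158935547, 326.0242614746094), 27.375606536865234) [[391.1486   253.44812 ]
 [541.0617   -36.065086]
 [701.16296   46.837067]
 [551.2498   336.35028 ]]
```

Toaster yaw is about 27.4°, and the tool needs +45° to align. Next I compute the shifts and check the faucet clearance.

```bash
cat >> h.py <<'E'
YAW=np.radians(27.4); TX=np.array([np.cos(YAW),np.sin(YAW),0]); TY=np.array([-np.sin(YAW),np.cos(YAW),0])
BAR=np.array([.5815,.0810,.195]); ROUND=np.array([.535,.0575,.195]); PAD=BAR-.068*TY-[0,0,.017]
def shift(t):
    s=get_state(); M=R.from_quat(s["tcp_rot"]).as_matrix()
    print("shift mm",(M.T@(np.array(t)-s["eef_pos"])*1000).round(1),"tooly deg",np.degrees(np.arctan2(M[1,1],M[0,1])).round(1),"tcp",s["eef_pos"].round(4),"F",s["contact_force"].round(2),"t",s["time"],"open",s["opening"])
E
python3 - <<'E'
from h import *
W=np.load("scene_W.npy"); print(W[15:45:6,335:350:7].round(2).reshape(-1,3).tolist())
print(PAD); shift([.204,.643,.31]); shift((PAD-.004*TY)+[0,0,.132])
E
```

```text
[[-0.04, 0.78, 0.05], [0.06, 0.71, 0.12], [-0.06, 0.9, -0.01], [-0.02, 0.76, 0.04], [0.06, 0.7, 0.1], [-0.06, 0.9, -0.03], [-0.03, 0.77, 0.01], [0.06, 0.71, 0.07], [0.06, 0.75, 0.05], [0.05, 0.68, 0.06], [0.06, 0.71, 0.05], [0.03, 0.79, -0.0], [0.03, 0.7, 0.01], [0.07, 0.71, 0.03], [0.06, 0.76, -0.0]]
[0.61279359 0.02062855 0.178     ]
shift mm [   0.3    0.  -109.9] tooly deg 72.4 tcp [0.2042 0.6427 0.2001] F [ 0.44 -1.26  0.6 ] t 0.1 open 0.9995384008715971
shift mm [-580.7 -472.1 -109.1] tooly deg 72.4 tcp [0.2042 0.6427 0.2001] F [ 0.44 -1.26  0.6 ] t 0.1 open 0.9995384008715971
```

```bash
python3 -m crank '[[[0,0,-50],0,255],[[0,0,-100],0,255],[[-35,-28,-110],5,255],[[-70,-57,-110],10,255],[[-105,-85,-110],15,255],[[-140,-114,-110],20,255],[[-175,-142,-110],25,255],[[-210,-171,-110],30,255],[[-245,-199,-110],35,255],[[-280,-228,-110],40,255]]' 40; python3 -c "
from h import *
shift((PAD-.004*TY)+[0,0,.132])"
```

```text
time: 1.1
eef_pos: [0.4026, 0.3395, 0.3108]
tcp_rot: [0.483, 0.875, -0.0, -0.0]
contact_force: [1.7, 0.7, 0.1]
opening: 0.003
finger_force: 0.0
shift mm [-385.8    7.8    0.8] tooly deg 32.2 tcp [0.4026 0.3395 0.3108] F [1.73 0.69 0.05] t 1.1 open 0.00262423999298735
```

```bash
python3 -m crank '[[[-40,1,0],5,255],[[-80,2,0],5,255],[[-120,3,0],5,255],[[-160,4,0],5,255],[[-200,5,0],5,255],[[-240,6,0],5,255],[[-280,6,0],5,255],[[-320,7,0],5,255],[[-355,7,0],5,255],[[-380,8,0],5,255]]'
python3 - <<'E'
from h import *
c=read_camera("wrist"); cv2.imwrite("pics/w1.png",c["frame"])
c=read_camera("side"); f=c["frame"]; cv2.imwrite("pics/s1.png",cv2.resize(f[100:300,180:430],None,fx=3,fy=3))
shift((PAD-.004*TY)+[0,0,.01])
E
```

```text
time: 2.1
eef_pos: [0.613, 0.0223, 0.3103]
tcp_rot: [0.521, 0.854, -0.0, -0.001]
contact_force: [0.4, -0.5, -1.2]
opening: -0.002
finger_force: 0.0
shift mm [ -4.7  -0.6 121.9] tooly deg 27.1 tcp [0.6132 0.0216 0.3099] F [-0.37 -0.12 -0.42] t 2.2 open 0.0036912466507123083
```

View pics/w1.png

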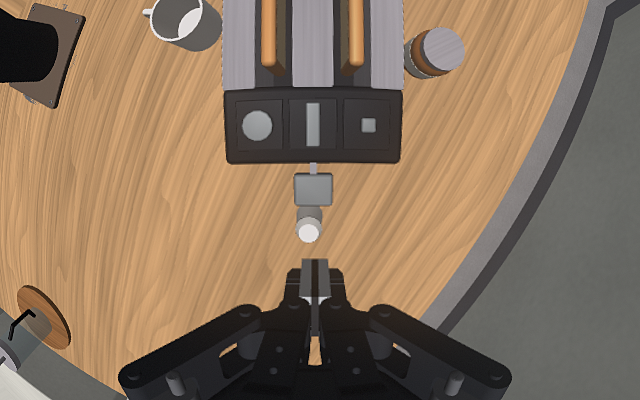

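The wrist view shows round (257,125), bar (313,125), square (368,125) and paddle (313,189), with the shut fingers at (315,270). I refine the positions by casting rays.

Run:
```python
from h import *
c=read_camera("wrist"); f=200/np.tan(np.radians(c["vfov"])/2); M=R.from_quat(c["orientation"]).as_matrix()
g=cv2.cvtColor(c["frame"],cv2.COLOR_BGR2GRAY)
def ray(u,v,h):
    d=np.array([u-c["cx"],v-c["cy"]]); r=np.hypot(*d); t=r/f
    D=M@np.array([*(np.sin(t)*d/r),np.cos(t)]); return c["origin"]+D*(h-c["origin"][2])/D[2]
for n,(a,b,x,y),h in [("round",(240,108,276,145),.195),("bar",(300,98,326,150),.195),("sq",(355,112,382,138),.195),("pad",(290,172,337,207),.1775),("shaker",(296,218,322,244),.086)]:
    m=(g[b:y,a:x]>(180 if n=="shaker" else 100)).astype(np.uint8); k=cv2.moments(m,True)
    u,v=k["m10"]/k["m00"]+a,k["m01"]/k["m00"]+b
    z=c["range_z"][int(v),int(u)]; print(n,int(k["m00"]),round(u,1),round(v,1),ray(u,v,h).round(4),"z",z.round(4),"depthh",(c["origin"]+(lambda D:D*z/np.cos(np.hypot(u-c["cx"],v-c["cy"])/f))((ray(u,v,h)-c["origin"])/np.linalg.norm(ray(u,v,h)-c["origin"])))[2].round(4))
print(BAR,ROUND,PAD); shift((PAD-.004*TY)+[0,0,.01])
```

```text
round 711 256.6 124.6 [0.534  0.0582 0.195 ] z 0.2777 depthh 0.1938
bar 540 312.3 123.1 [0.5798 0.0823 0.195 ] z 0.2762 depthh 0.1952
sq 171 368.1 124.1 [0.6257 0.1058 0.195 ] z 0.2765 depthh 0.1947
pad 1520 312.8 190.0 [0.6113 0.0214 0.1775] z 0.3148 depthh 0.1778
shaker 303 308.3 232.4 [ 0.6441 -0.0579  0.086 ] z 0.4303 depthh 0.0852
[0.5815 0.081  0.195 ] [0.535  0.0575 0.195 ] [0.61279359 0.02062855 0.178     ]
shift mm [ -6.6  -0.7 122.1] tooly deg 27.2 tcp [0.6125 0.0232 0.3101] F [-0.59 -0.04 -0.38] t 2.25 open -0.0008995918289724156
```

```bash
python3 -m crank '[[[-4,0,40],0,255],[[-4,0,80],0,255],[[-4,0,110],0,255],[[-4,0,122],0,255],[[-4,0,130],0,255],[[-4,0,138],0,255],[[-4,0,145],0,255],[[-4,0,145],0,255]]'; python3 -c "
from h import *
shift(PAD-.004*TY-[0,0,.045])"
```

```text
time: 3.05
eef_pos: [0.6143, 0.021, 0.1664]
tcp_rot: [0.52, 0.854, 0.0, 0.0]
contact_force: [-0.8, 0.3, 0.3]
opening: 0.004
finger_force: 0.0
shift mm [-3.7 -1.5 33.4] tooly deg 27.4 tcp [0.6143 0.021  0.1664] F [-0.77  0.27  0.33] t 3.05 open 0.0038217470714803268
```

Run:
```python
from h import *
c=read_camera("side"); f=c["frame"]; a=cv2.resize(f[130:230,280:400],None,fx=4,fy=4)
c=read_camera("wrist"); b=cv2.resize(c["frame"][80:300,220:400],None,fx=400/220,fy=400/220)
cv2.imwrite("pics/c2.png",np.hstack([a,b])[:, :800]); shift(PAD)
```

```text
shift mm [  0.7  -1.8 -10.8] tooly deg 27.4 tcp [0.6147 0.0209 0.1672] F [ 0.23 -0.92 -0.57] t 3.15 open 0.002456191410566281
```

View pics/c2.png

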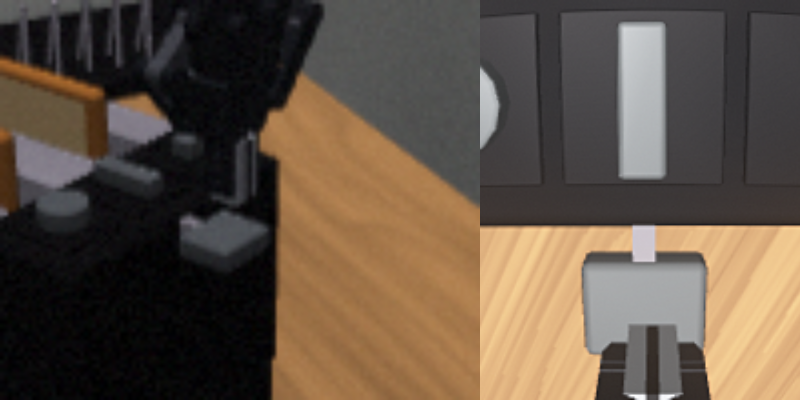

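The side crop shows the tips at the paddle, but the reported force is near zero. I measure the paddle height next.

Run:
```python
from h import *
W0={n:np.load(n+"_W.npy") for n in ["side","scene"]}
for n in W0:
    c=read_camera(n); W=pts(c); np.save(n+"_W2.npy",W)
    rel=W-PAD; x=rel@TX; y=rel@TY
    m=(abs(x)<.016)&(abs(y)<.013)&(W[...,2]>.12)&(W[...,2]<.19)
    print(n,m.sum(),np.percentile(W[m][:,2],[10,30,50,70,90]).round(4))
    rel=W0[n]-PAD; m=(abs(rel@TX)<.016)&(abs(rel@TY)<.013)&(W0[n][...,2]>.12)&(W0[n][...,2]<.19)
    print(" before",m.sum(),np.percentile(W0[n][m][:,2],[10,30,50,70,90]).round(4))
c=read_camera("wrist"); print(c["range_z"][215:275:5,320].round(3),c["origin"])
shift(PAD)
```

```text
side 86 [0.177  0.1777 0.178  0.1784 0.1788]
 before 87 [0.1771 0.1776 0.178  0.1784 0.1789]
scene 98 [0.1752 0.1763 0.1769 0.1776 0.1786]
 before 146 [0.1756 0.1764 0.1769 0.1777 0.1787]
[0.361 0.178 0.176 0.175 0.176 0.177 0.178 0.18  0.18  0.153 0.15  0.144] [0.57663536 0.09437524 0.33991797]
shift mm [  0.7  -1.8 -10.8] tooly deg 27.4 tcp [0.6147 0.0208 0.1672] F [-0.52 -1.08  0.62] t 3.3 open 0.002786758501763473
```

Run:
```python
from h import *
for n in ["side","scene"]:
    W=np.load(n+"_W2.npy"); rel=W-PAD; x=rel@TX; y=rel@TY
    # fingers: points above .18 near the pad
    m=(abs(x)<.03)&(y<.03)&(y>-.06)&(W[...,2]>.10)&(W[...,2]<.23)
    q=np.c_[x[m],y[m],W[m][:,2]]*1000
    for a in range(100,230,10):
        s=q[(q[:,2]>=a)&(q[:,2]<a+10)]
        if len(s): print(n,a,len(s),s.min(0).round(0),s.max(0).round(0),np.median(s,0).round(0))
c=read_camera("wrist"); f=200/np.tan(np.radians(c["vfov"])/2); M=R.from_quat(c["orientation"]).as_matrix()
for v in range(215,300,6):
    u=315; d=np.array([u-c["cx"],v-c["cy"]]); r=np.hypot(*d); t=r/f; z=c["range_z"][v,u]
    p=c["origin"]+M@np.array([*(np.tan(t)*d/r),1])*z; rel=p-PAD
    print(v,z.round(3),(rel@TX*1000).round(1),(rel@TY*1000).round(1),p[2].round(4))
```

```text
side 100 40 [-30.  27. 100.] [ 29.  30. 110.] [ -3.  29. 105.]
side 110 33 [-26.  27. 110.] [ 29.  30. 119.] [ -2.  29. 115.]
side 120 30 [-28.  28. 121.] [ 24.  30. 130.] [ -1.  29. 124.]
side 130 40 [-28.  27. 130.] [ 21.  30. 140.] [ -5.  29. 135.]
side 140 30 [-27.  27. 140.] [  8.  30. 150.] [-10.  29. 145.]
side 150 19 [-30.  28. 150.] [ -0.  30. 160.] [-13.  29. 155.]
side 160 61 [-30. -16. 160.] [ 26.  30. 170.] [-17.   1. 168.]
side 170 235 [-29. -17. 170.] [ 29.  30. 179.] [ -5.   0. 177.]
side 190 7 [ -4.  -9. 198.] [ -2.   6. 200.] [ -3.  -1. 198.]
side 200 40 [-11. -14. 200.] [ 15.   6. 210.] [ -4.  -9. 206.]
side 210 59 [-12. -14. 210.] [ 17.   4. 220.] [ -5.  -8. 215.]
side 220 59 [-12. -13. 220.] [ 17.   6. 230.] [ -7.  -8. 225.]
scene 100 16 [ 12.  27. 101.] [ 29.  30. 109.] [ 21.  29. 103.]
scene 110 16 [ 14.  28. 110.] [ 29.  29. 120.] [ 20.  29. 115.]
scene 120 12 [ 17.  27. 120.] [ 29.  29. 129.] [ 23.  29. 126.]
scene 130 15 [-28.  28. 130.] [ 28.  30. 140.] [ 21.  28. 135.]
scene 140 16 [-30.  28. 141.] [ 28.  30. 149.] [ 21.  29. 145.]
scene 150 21 [-30.  27. 
[... 160 characters left out ...]
6. 176.]
scene 180 1 [ 11. -11. 180.] [ 11. -11. 180.] [ 11. -11. 180.]
scene 190 3 [  0. -13. 196.] [ 10.  -8. 199.] [  9. -13. 199.]
scene 200 25 [-10. -15. 201.] [ 17.  -1. 209.] [  5. -13. 205.]
scene 210 37 [-10. -15. 210.] [ 17.   4. 219.] [  5. -10. 216.]
scene 220 30 [ -8. -15. 221.] [ 17.  -3. 230.] [  6. -11. 224.]
215 0.175 2.3 23.0 0.1751
221 0.176 2.3 19.4 0.1753
227 0.175 2.3 16.5 0.1772
233 0.176 2.3 12.9 0.1773
239 0.177 2.3 9.4 0.178
245 0.177 2.3 5.8 0.1784
251 0.18 2.3 1.5 0.1774
257 0.18 2.3 -2.0 0.1784
263 0.15 2.2 9.1 0.206
269 0.144 2.2 9.2 0.2122
275 0.139 2.1 9.2 0.2177
281 0.134 2.1 9.2 0.2229
287 0.131 2.1 8.7 0.227
293 0.126 2.1 8.6 0.2316
299 0.124 2.1 7.5 0.2344
```

Run:
```python
from h import *
W=np.load("side_W2.npy"); TCP=PAD-.003*TY+.002*TX
rel=W-TCP; x=rel@TX; y=rel@TY
for a in range(190,340,8):
    m=(np.hypot(x,y)<.11)&(W[...,2]>=a/1000)&(W[...,2]<(a+8)/1000)
    if a<222: m&=(y<.028)
    if m.sum(): print(a,m.sum(),"x",(x[m].min()*1e3).round(),(x[m].max()*1e3).round(),"y",(y[m].min()*1e3).round(),(y[m].max()*1e3).round())
c=read_camera("side"); cv2.imwrite("pics/s3.png",cv2.resize(c["frame"][40:240,230:430],None,fx=3,fy=3))
```

```text
190 2 x -5.0 -5.0 y -6.0 1.0
198 24 x -10.0 5.0 y -10.0 9.0
206 46 x -13.0 13.0 y -11.0 7.0
214 42 x -14.0 15.0 y -11.0 8.0
222 51 x -14.0 15.0 y -10.0 9.0
230 38 x -15.0 14.0 y -11.0 7.0
238 52 x -31.0 26.0 y -13.0 13.0
246 112 x -36.0 37.0 y -14.0 14.0
254 92 x -44.0 43.0 y -14.0 11.0
262 150 x -50.0 51.0 y -17.0 15.0
270 135 x -57.0 54.0 y -17.0 14.0
278 166 x -63.0 61.0 y -17.0 14.0
286 191 x -62.0 60.0 y -19.0 13.0
294 141 x -52.0 49.0 y -19.0 6.0
302 158 x -42.0 37.0 y -19.0 11.0
310 94 x -40.0 35.0 y -11.0 12.0
318 65 x -39.0 2.0 y -34.0 15.0
326 147 x -38.0 20.0 y -37.0 22.0
334 160 x -38.0 18.0 y -37.0 22.0
```

View pics/s3.png

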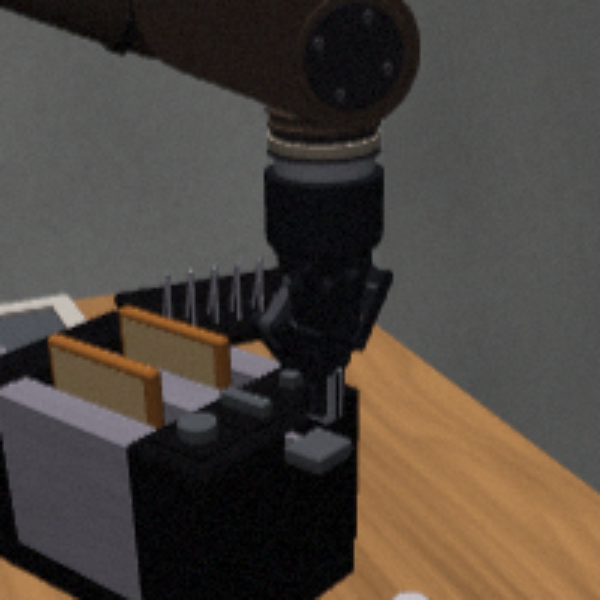

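The image shows the tips hovering about 19 mm above the paddle. The real fingertip height is about 30 mm above the reported TCP z (horizontal agrees), so I go by contact and keep descending.

```bash
python3 -m crank '[[[0,-2,10],0,255],[[0,-2,15],0,255],[[0,-2,20],0,255],[[0,-2,25],0,255],[[0,-2,30],0,255],[[0,-2,30],0,255]]'
python3 - <<'E'
from h import *
W=pts(read_camera("side"));rel=W-PAD; x=rel@TX; y=rel@TY
m=(abs(x)<.016)&(abs(y)<.013)&(W[...,2]>.12)&(W[...,2]<.185); print(np.percentile(W[m][:,2],[10,30,50,70,90]).round(4)); shift(PAD)
E
```

```text
time: 4.0
eef_pos: [0.6123, 0.02, 0.1354]
tcp_rot: [0.52, 0.854, -0.0, -0.0]
contact_force: [0.7, -0.2, 0.4]
opening: -0.003
finger_force: 0.0
[0.1646 0.1659 0.1733 0.1783 0.1825]
shift mm [  0.4   0.5 -42.4] tooly deg 27.4 tcp [0.6125 0.02   0.1356] F [0.5  0.28 0.34] t 4.05 open -0.005037460968477527
```

```bash
python3 -m crank '[[[0,0,5],0,255],[[0,0,10],0,255],[[0,0,15],0,255],[[0,0,20],0,255],[[0,0,25],0,255],[[0,0,25],0,255]]'
python3 - <<'E'
from h import *
c=read_camera("side"); W=pts(c);rel=W-PAD; x=rel@TX; y=rel@TY
m=(abs(x)<.019)&(abs(y)<.016)&(W[...,2]>.12)&(W[...,2]<.185); print(np.histogram(W[m][:,2],np.arange(.12,.186,.004))); shift(PAD)
cv2.imwrite("pics/s4.png",cv2.resize(c["frame"][110:230,250:400],None,fx=4,fy=4))
E
```

```text
time: 4.65
eef_pos: [0.6122, 0.02, 0.1102]
tcp_rot: [0.52, 0.854, -0.0, -0.0]
contact_force: [-0.3, 0.7, 0.1]
opening: -0.002
finger_force: 0.3
(array([ 0,  3, 16, 21, 55, 45, 10, 19, 20, 22, 19, 19, 25, 18, 15, 11]), array([0.12 , 0.124, 0.128, 0.132, 0.136, 0.14 , 0.144, 0.148, 0.152,
       0.156, 0.16 , 0.164, 0.168, 0.172, 0.176, 0.18 , 0.184]))
shift mm [  0.2   1.  -67.7] tooly deg 27.4 tcp [0.6119 0.02   0.1103] F [-0.5  -0.07  1.16] t 4.7 open 0.0005121722740972698
```

View pics/s4.png

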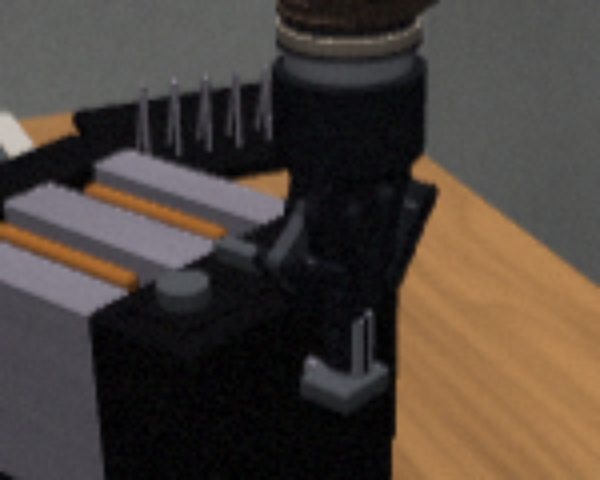

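The lever is down to about z 0.140 with the bread sinking, so about 7 mm remain. I press on to the stop.

```bash
python3 -m crank '[[[0,0,3],0,255],[[0,0,5],0,255],[[0,0,6],0,255],[[0,0,7],0,255],[[0,0,8],0,255],[[0,0,8],0,255]]'; python3 -m crank '[[[0,0,1],0,255],[[0,0,2],0,255],[[0,0,2],0,255]]'
```

```text
time: 5.3
eef_pos: [0.6124, 0.02, 0.1031]
tcp_rot: [0.52, 0.854, 0.0, 0.0]
contact_force: [-2.1, 0.4, 1.8]
opening: -0.001
finger_force: 1.0
time: 5.6
eef_pos: [0.6125, 0.02, 0.103]
tcp_rot: [0.52, 0.854, -0.0, -0.0]
contact_force: [-5.2, 0.3, 9.1]
opening: -0.001
finger_force: 4.5
```

```bash
python3 -m crank '[[[0,0,2],0,255],[[0,0,2],0,255]]'; python3 -m crank '[[[0,0,-40],0,255],[[0,0,-80],0,255],[[0,0,-110],0,255],[[0,0,-110],0,255],[[0,0,-110],0,255]]'
python3 - <<'E'
from h import *
W=pts(read_camera("side"));rel=W-PAD; x=rel@TX; y=rel@TY
m=(abs(x)<.016)&(abs(y)<.013)&(W[...,2]>.12)&(W[...,2]<.185); print(np.median(W[m][:,2])); 
c=read_camera("wrist"); cv2.imwrite("pics/w5.png",c["frame"])
f=200/np.tan(np.radians(c["vfov"])/2); M=R.from_quat(c["orientation"]).as_matrix()
B=(BAR+[.5797,.0822,.195])/2; Rn=(ROUND+[.534,.0582,.195])/2
print(B,Rn); shift(B-[0,0,.030])
E
```

```text
time: 5.8
eef_pos: [0.6125, 0.02, 0.1029]
tcp_rot: [0.52, 0.854, -0.0, -0.0]
contact_force: [-9.1, 0.5, 16.1]
opening: -0.0
finger_force: 7.9
time: 6.3
eef_pos: [0.613, 0.02, 0.2096]
tcp_rot: [0.52, 0.854, 0.0, 0.001]
contact_force: [-0.3, -0.3, -1.5]
opening: 0.0
finger_force: 0.0
0.13301746175347468
[0.5806 0.0816 0.195 ] [0.5345  0.05785 0.195  ]
shift mm [68.7  0.9 42.1] tooly deg 27.4 tcp [0.6115 0.0201 0.207 ] F [0.45 0.73 0.12] t 6.4 open 0.00020214862611102826
```

View pics/w5.png

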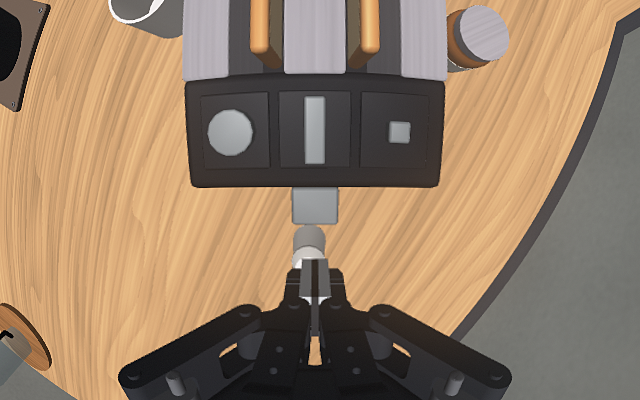

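The lever is fully down (paddle top at 0.133). The bar key at (314,130) lines up with the tips at x = 315, so I move over it and press.

```bash
python3 -m crank '[[[35,1,0],0,255],[[68,1,0],0,255],[[68,1,20],0,255],[[68,1,34],0,255],[[68,1,34],0,255]]'
python3 - <<'E'
from h import *
c=read_camera("side"); a=cv2.resize(c["frame"][110:230,250:400],None,fx=3.2,fy=3.2,interpolation=cv2.INTER_CUBIC)
c=read_camera("wrist"); b=cv2.resize(c["frame"][130:330,220:410],None,fx=384/200,fy=384/200)
a=a[:384,-430:]; cv2.imwrite("pics/c6.png",np.hstack([a,b])); shift(np.array([.5806,.0816,.195])-[0,0,.030])
E
```

```text
time: 6.9
eef_pos: [0.5795, 0.0808, 0.1705]
tcp_rot: [0.52, 0.854, -0.002, -0.004]
contact_force: [-0.4, -0.7, -1.2]
opening: -0.001
finger_force: 0.0
shift mm [ 1.6 -0.3  8.9] tooly deg 27.3 tcp [0.5817 0.0803 0.1739] F [ 0.15 -0.05 -0.22] t 7.0 open -0.0019237469351657869
```

View pics/c6.png

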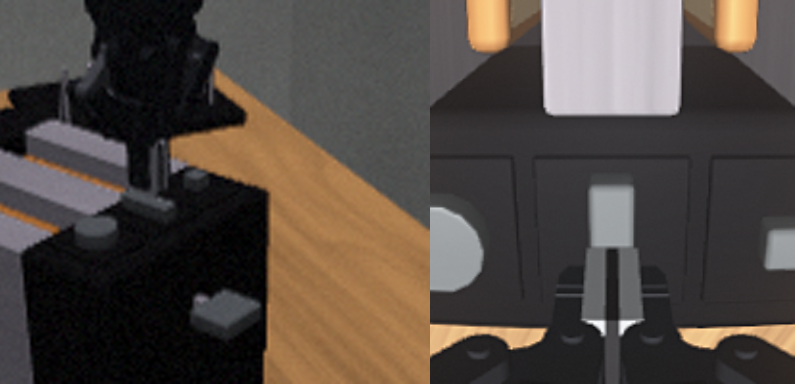

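The tips are centred over the bar key and clear of its neighbours, and the lever stays down. I press from TCP z 0.174 to about 0.159.

```bash
python3 -m crank '[[[0,0,6],0,255],[[0,0,9],0,255],[[0,0,11],0,255],[[0,0,13],0,255],[[0,0,14],0,255],[[0,0,15],0,255],[[0,0,16],0,255],[[0,0,16],0,255]]'
```

```text
time: 7.8
eef_pos: [0.5823, 0.0805, 0.1595]
tcp_rot: [0.52, 0.854, -0.0, 0.0]
contact_force: [-0.1, -2.3, 3.0]
opening: 0.0
finger_force: 1.5
```

```bash
python3 -m crank '[[[0,0,1],0,255],[[0,0,2],0,255],[[0,0,3],0,255],[[0,0,3],0,255]]'
```

```text
time: 8.2
eef_pos: [0.5824, 0.0806, 0.1589]
tcp_rot: [0.52, 0.854, -0.0, 0.0]
contact_force: [-4.9, -3.3, 11.5]
opening: 0.001
finger_force: 5.6
```

```bash
python3 -m crank '[[[0,0,1],0,255],[[0,0,1],0,255],[[0,0,-20],0,255],[[0,0,-50],0,255],[[-20,-26,-50],0,255],[[-40,-52,-50],0,255],[[-40,-52,-50],0,255],[[-40,-52,-50],0,255]]'
python3 - <<'E'
from h import *
B=np.array([.5806,.0816,.195]); Rn=np.array([.5345,.0579,.195])
for n in ["side","scene"]:
  W=pts(read_camera(n))
  for k,P,h in [("bar",B,.004),("round",Rn,.009),("sq",2*B-Rn,.004),("pad",PAD,.012)]:
    rel=W-P; m=(abs(rel@TX)<h)&(abs(rel@TY)<(.015 if k=="bar" else h))&(W[...,2]>.12)&(W[...,2]<.205)
    print(n,k,m.sum(),np.median(W[m][:,2]).round(4))
c=read_camera("wrist"); cv2.imwrite("pics/w7.png",c["frame"]); 
f=200/np.tan(np.radians(c["vfov"])/2); M=R.from_quat(c["orientation"]).as_matrix()
for k,P in [("bar",B),("round",Rn),("sq",2*B-Rn)]:
    p=M.T@(P-c["origin"]); t=np.arccos(p[2]/np.linalg.norm(p)); d=p[:2]/np.hypot(*p[:2])*t*f
    u,v=d+[c["cx"],c["cy"]]; u,v=int(round(u)),int(round(v))
    z=np.median(c["range_z"][v-2:v+3,u-2:u+3]); q=c["origin"]+M@(p*z/p[2]); print("wrist",k,u,v,q.round(4))
shift(Rn-[0,0,.030])
E
```

```text
time: 9.0
eef_pos: [0.554, 0.0216, 0.2056]
tcp_rot: [0.52, 0.854, 0.001, -0.001]
contact_force: [0.6, 0.5, -0.4]
opening: 0.001
finger_force: 0.0
side bar 18 0.1891
side round 32 0.1952
side sq 6 0.1948
side pad 63 0.1331
scene bar 38 0.188
scene round 17 0.1931
scene sq 10 0.1943
scene pad 91 0.132
wrist bar 396 179 [0.5826 0.0812 0.1891]
wrist round 312 178 [0.5345 0.0579 0.1951]
wrist sq 469 181 [0.6266 0.1053 0.1952]
shift mm [40.7 -1.3 40.8] tooly deg 27.4 tcp [0.5544 0.0223 0.2058] F [-0.06 -0.03 -0.34] t 9.15 open -0.0006650274998150215
```

View pics/w7.png

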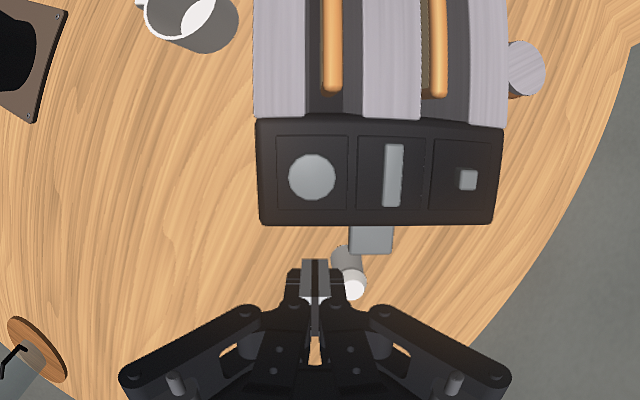

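The bar key is in (0.189), the lever is down (0.133), and the round and square keys are up. The round key at (312,177) lines up with the tips at x = 315, so I press it next.

```bash
python3 -m crank '[[[40,-2,0],0,255],[[40,-2,20],0,255],[[40,-2,34],0,255],[[40,-2,38],0,255],[[40,-2,41],0,255],[[40,-2,43],0,255],[[40,-2,45],0,255],[[40,-2,47],0,255],[[40,-2,49],0,255],[[40,-2,49],0,255]]'; python3 -m crank '[[[0,0,1],0,255],[[0,0,2],0,255],[[0,0,2],0,255]]'
```

```text
time: 10.15
eef_pos: [0.5346, 0.0559, 0.159]
tcp_rot: [0.52, 0.854, 0.0, 0.001]
contact_force: [-3.9, 1.0, 7.2]
opening: 0.001
finger_force: 3.7
time: 10.45
eef_pos: [0.5347, 0.0559, 0.1589]
tcp_rot: [0.52, 0.854, 0.0, 0.001]
contact_force: [-6.8, 0.1, 14.1]
opening: 0.001
finger_force: 7.0
```

At the stop with 14 N. I release, back away and check.

```bash
python3 -m crank '[[[0,0,-20],0,255],[[0,0,-60],0,255],[[-20,0,-100],0,255],[[-40,0,-100],0,255],[[-40,0,-100],0,255],[[-40,0,-100],0,255],[[-40,0,-100],0,255]]'
python3 - <<'E'
from h import *
B=np.array([.5806,.0816,.195]); Rn=np.array([.5345,.0579,.195])
for n in ["side","scene"]:
  W=pts(read_camera(n))
  for k,P,h in [("bar",B,.004),("round",Rn,.009),("sq",2*B-Rn,.004),("pad",PAD,.012)]:
    rel=W-P; m=(abs(rel@TX)<h)&(abs(rel@TY)<(.015 if k=="bar" else h))&(W[...,2]>.12)&(W[...,2]<.205)
    print(n,k,m.sum(),np.median(W[m][:,2]).round(4))
c=read_camera("scene"); cv2.imwrite("pics/e.png",c["frame"])
s=get_state(); print(s["time"],s["contact_force"],np.abs(s["dq"]).max())
E
```

```text
time: 11.15
eef_pos: [0.5516, 0.021, 0.2537]
tcp_rot: [0.52, 0.854, -0.0, -0.001]
contact_force: [-0.5, -0.3, -0.0]
opening: -0.003
finger_force: 0.0
side bar 22 0.1891
side round 33 0.1952
side sq 5 0.1954
side pad 63 0.1332
scene bar 39 0.1879
scene round 51 0.1938
scene sq 11 0.1942
scene pad 95 0.1322
11.3 [ 0.90547945 -0.87819651 -0.83305143] 0.007178336992977088
```

View pics/e.png

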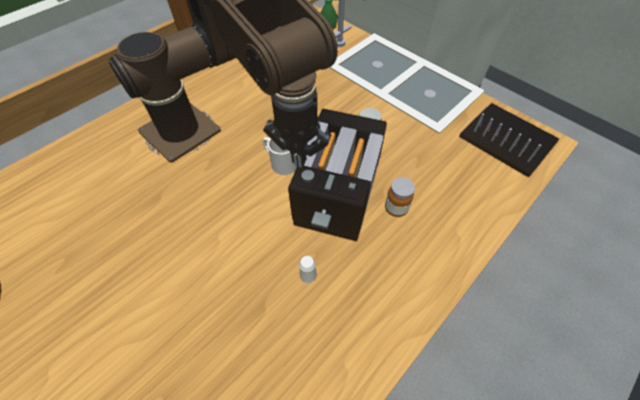

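The lever is down (321,218), the bar key is in, and the round and square keys are up. The mug, jar (400,196) and shaker (307,268) have not moved, and the arm is clear.

```bash
python3 -c "
from plant import ctrl; print(ctrl.sign_off())"
```

```text
the job is handed in; nothing more can be done
None
```

The toaster is started and the job is handed in at about 11 s: lever fully down, then bar key in and staying in, then round key pressed and back up; the square key, bread, mug, jar and shaker were not touched.

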